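# Slide box through the spring gate

## Robot

A 6-joint arm with a two-finger parallel gripper is mounted at the origin on a cart in front of the work surface, level with it; the furniture and walls round the work are solid. World frame = base frame: x ahead of the robot, y to its left, z up, the work surface at z = 0. Lengths are in mm, angles in rad, forces in N, time in s.
With the tool pointing down it reaches from about 350 to 775 mm from the base axis. Payload 7.3 kg.
Tool frame: the origin (TCP) lies between the finger pads; the fingertips stand 8 mm ahead of it and the grasp point (between the pads) lies 11 mm behind it; y points along the fingers, z is the direction in which the jaws open and shut, and the axes are right-handed (so a half turn about y gives the same grasp; the last joint's range is limited). The gripper opens to 92 mm and grips with 3 to 60 N. Pads are 19 mm wide; open, the fingers measure 130 mm over their backs; the gripper's body (75 mm by 190 mm) begins 47 mm behind the grasp point.
Start: joints at [1.037, 0.342, 1.524, -0, 1.275, -0.146], TCP at [198.518, 486.042, 210.641] pointing down, gripper open.
Joint ranges: [-2.53, 2.53], [-0.77, 2.02], [0.04, 2.7], [-1, 4.14], [0.28, 2.66], [-3.11, 3.11]. Speed limits (rad/s): [2.57, 2.57, 3.14, 3.14, 3.14, 3.14].

## Interface

Orientations are given as [roll, pitch, yaw] about the fixed x, y, z axes, in that order (R = Rz(yaw) Ry(pitch) Rx(roll)).
In Python, from plant import bot, vision, job gives the robot as it stands. The module is installed in compiled form; this text tells all that it offers.
- The arm moves only by the tool arm_command, never from a script. Its argument "deltas" is a list of rows, each a list of 4 numbers: the shift along the tool's x, y, z in m, then the turn about the tool's y in degrees. In form: [[x, y, z, twist], ...]. A call has 1 to 5 rows; each row shifts and turns the commanded pose from where the row before left it, along the tool's axes as they then stand; what a row does not reach is not made up. A row lasts 1/10 s, in which the tool goes at most 50 mm and 8.59 degrees, less where a joint would pass 70% of its speed; a pose out of reach is approached as far as the arm can. A call is refused whole if a number of a shift passes 0.05 or a number of a turn 8.59, either way. A call with a gripper value outside its range is refused whole. "claw" is the closure in counts, from 0 (fully open) to 255 (shut), set as the call begins (left out, the last holds). The fingers move at their own pace and stop on an object; the grip force is fixed at half the most. Time passes only in rows, so rows that do not move let the fingers close. It gives the time, the measured TCP pose, the force and the opening at its end, in the units of the state.
- bot.get_obs(): the state, without advancing time (a new reading comes with each control period).
- vision.capture(name): name is "scene" or "side" or "wrist"; returns a dict with "img" (384x512x3 uint8, red, green, blue), "camera_matrix" (3x3 intrinsics, pixels), "world_to_cam" (4x4, takes a point from world to camera coordinates); the wrist camera has in their place "mount" (4x4, takes a point from camera to tool coordinates, whose origin is the TCP and whose axes are the tool frame's). Camera axes: x right, y down, z forward; pixel columns grow to the right and rows downward; lengths in mm; the calibration is good to about 2 mm. A picture is of the moment at which its call begins: read the wrist's pose just before it. There is no depth.
- job.close_job(): hands the job in, once; it reports no verdict.
Trained networks look in a picture, given as the dict that the camera call returned (one of the last four; its "shot" number tells which), for a name from the list of things; names that differ only in an ending like _2 or _b are one class to them, and where a whole thing is asked for, a point or a joint stands for the part that bears it (a point fixed in the world has none). Each returns a list of dicts, best first, with "confidence" (0 to 1); they miss things now and then, are a little off and sometimes report something else, mostly with a low value. They report only what shows in the picture. A call takes as long as a camera call. They do not tell look-alikes from the thing itself.
- vision.find_in(picture, name): "xyz" ([x, y, z] in mm, in the coordinates of the camera as it stood for that picture, good to about 4 mm: the middle of the surface that is visible of it).
- vision.regions_of(picture, name): "mask" (384x512 bool, what is visible of it).
The state is a dict: "time": time; "joint_positions": joint angles; "dq": joint speeds; "tau": joint torques, N m; "tool_pos": TCP position; "tcp_rot": TCP orientation; "contact_force": force on the tool from outside, world axes, zero at the start; "moment": the same for the moment, N m; "grip_width": finger opening in mm.
Only numpy, scipy, OpenCV 4.12 (cv2) and the standard library are available. Lean on these libraries where they do the work, as an engineer would, in place of code of your own. Each camera call takes 0.05 s, during which the arm holds its last target. There are 200 camera calls.

## Task

Slide the slide box along the chute, through the gate and up against the end stop. The gate springs shut: press its long bar down with one fingertip and keep it down while another finger pushes the box, until the box is home, then let go so that the gate closes behind it. The box must not be lifted or tipped, box and gate must never press on each other, and the things standing round the chute stay where they are.

Things in the scene. Friction and masses are not known exactly. Their poses are not given: they have to be found in the camera images.
- slide_chute: Fixed white plate with two low aluminium side rails. Origin: plate's underside, on the chute's centre line, below the gate leaf. y: along the chute, direction of travel; x: across, press bar on the -x side (nearest the robot); z up. Plate x -90..50, y -210..210 mm, top z = 12: the box slides on it. Rails: inner faces x = +-35, 4 mm thick, tops z = 26, y -210..185; inlet end open
- end_stop (a point): Middle of the top edge of the end stop's inner face, at chute x = 0, y = 175, z = 33 mm. The stop is a 7 mm aluminium plate across the whole chute.
- gate_shaft (a point): Middle of the gate's shaft, at chute x = -41, y = 0, z = 44 mm. The shaft is 7 mm thick and parallel to the chute, between two bearing blocks (14 x 14 mm, tops at z = 53) at chute x = -45, y = -192 and +142.
- stop_gate (a joint): Gate angle about its shaft, rad: 0 shut, 1.22 fully open (hard stop). A damped spring shuts it within a second when the bar is let go; about 2 N down on the bar starts it, about 5 N holds it fully open. The leaf clears the top of the box from about 0.8 rad on. A box pushed against the shut leaf does not open it.
- gate_leaf (a point): 5 mm steel plate across the near half of the chute, fixed to the shaft. Point: middle of its lower edge, at chute x = -12.5, y = 0, z = 28 mm when shut; it then reaches from the shaft to chute x = -3. Open, it stands up near the bar side, top about 85 mm over the bench; the far half of the chute (x > 0) is then free for a finger to pass it, so push the box on that half.
- press_bar (a point): Round steel bar 12 mm thick, parallel to the chute, chute y -221..131 mm, on a 30 mm lever from the shaft. Point: on its axis at chute y = 0. Gate shut: axis at chute x = -69, z = 54 (top at 60). Fully open: x = -60, z = 21 (top at 27). With its top at z = 30 the gate is at about 1.1 rad. A fingertip can slide along its whole length while pressing it.
- slide_box: Closed dark green slide box, 65 mm across the chute (x), 85 mm along it (y), 30 mm high, about 0.25 kg, loose between the rails before the gate. Origin: centre of its underside; y along the chute. Rear and front faces are 42 mm behind and before the origin; against the end stop the origin is at chute y = 133 mm.
- petri_dish: Bystander: round petri dish, 59 mm across, 15 mm high, on the bench. Origin: centre of underside.
- vial: Bystander: small vial, 23 mm across, 57 mm high, on the bench behind the chute. Origin: centre of underside.
- dropper_bottle: Bystander: dropper bottle, 33 mm across, 102 mm high, on the bench behind the chute. Origin: centre of underside.
There are look-alikes about, which are no part of the job. Leave any orange or pink look-alike of the slide_box alone.

How it is judged (in metres and radians):
On the way, in this order (a step that is already met when the one before it is completed fails the run):
1. the box is under the gate while a finger presses the bar and holds the gate open (value of joint stop_gate above 0.6 rad and contact force between the fingers and stop_gate above 0.3 N and y of slide_box in the frame of slide_chute between -0.04 and 0.04 m), for 0.1 s.
2. the box is up against the end stop (within 10 mm) with the bar still held down (value of joint stop_gate above 0.6 rad and contact force between the fingers and stop_gate above 0.3 N and y of slide_box in the frame of slide_chute above 0.123 m), for 0.1 s.
At the end, for the whole second after the job is handed in: The slide box lies flat between the rails within 10 mm of the end stop and at rest, and the gate is shut behind it (under 0.08 rad) (y of slide_box in the frame of slide_chute between 0.123 and 0.138 m and x of slide_box in the frame of slide_chute between -0.008 and 0.008 m and z of slide_box in the frame of slide_chute below 0.016 m and angle between slide_box's own z axis and vertical below 0.08 rad and linear speed of slide_box below 0.01 m/s and value of joint stop_gate below 0.08 rad); the robot touches nothing.
It fails at once if gate and box press on each other (over 1.5 N) (contact force between stop_gate and slide_box above 1.5 N).
It fails at once if the box is lifted more than 10 mm (z of slide_box in the frame of slide_chute above 0.022 m).
It fails at once if the box is tipped (angle between slide_box's own z axis and vertical above 0.25 rad).
It fails at once if a bystander is moved more than 30 mm (distance of any of petri_dish, vial, dropper_bottle from where it was at the start of the episode above 0.03 m).
It also fails if it takes over 48 s, if anything falls off the work surface, if the arm or the gripper's body presses on something with over 40 N, if the wrist force passes 120 N, or if a joint passes its speed limit or range.

## Working session

There is one attempt and no reset: what is moved stays moved. The work goes in short steps, Python scripts to look and compute and a tool call to move; the robot and the scene stay as the last step left them, time stands still between calls to the robot, and variables do not carry over. Pictures are saved under pics/ and viewed, about 8 in all and at most 12, crops included, and the job is handed in when it is done.

Besides the shell and the picture viewer there is one more tool, called after "Emit:" by a JSON object that holds its "op" and its "data", one argument or row to a line. arm_command: Moves the arm, as the interface text tells. Its arguments: {"type":"object","properties":{"deltas":{"type":"array","items":{"type":"array","items":{"type":"number"}}},"claw":{"type":"number"}},"required":["deltas"]}

```bash
mkdir -p pics; cat > h.py <<'E'
import numpy as np, cv2
from plant import bot, vision, job
from scipy.spatial.transform import Rotation as R
def Twt(o):
    T=np.eye(4);T[:3,:3]=R.from_euler('xyz',o['tcp_rot']).as_matrix();T[:3,3]=o['tool_pos'];return T
def cap(n):
    o=bot.get_obs();p=vision.capture(n)
    c2w=Twt(o)@np.array(p['mount']) if n=='wrist' else np.linalg.inv(p['world_to_cam'])
    return p,c2w
def find(p,c2w,n,k=3):
    for d in vision.find_in(p,n)[:k]:
        x=np.r_[d['xyz'],1]; w=(c2w@x)[:3]; uv=np.array(p['camera_matrix'])@x[:3]
        print(n,round(d['confidence'],2),w.round(0),(uv[:2]/uv[2]).round(0))
def save(p,f): cv2.imwrite('pics/'+f,cv2.cvtColor(p['img'],cv2.COLOR_RGB2BGR))
E
python3 - <<'E'
from h import *
o=bot.get_obs();print(o['time'],o['tool_pos'],o['tcp_rot'],o['grip_width']);print(Twt(o)[:3,:3].round(2))
ims=[]
for n in['scene','side']:
    p,c=cap(n);ims.append(p['img']);print(n,c[:3,3].round(0))
    for k in['slide_chute','slide_box','end_stop','gate_shaft','gate_leaf','press_bar','petri_dish','vial','dropper_bottle']:find(p,c,k)
    save(p,n+'0.png')
E
```

```text
0.0 [198.30030055 485.63568729 209.95940612] [-1.57230615e+00  1.81656351e-04 -3.87818074e-01] 92.2362324231674
[[ 0.93 -0.    0.38]
 [-0.38 -0.    0.93]
 [-0.   -1.   -0.  ]]
scene [-320. -684.  891.]
slide_chute 0.8 [493.  83.   9.] [221. 204.]
slide_box 0.88 [ 623. -243.   30.] [343. 217.]
slide_box 0.79 [562. -14.  44.] [262. 194.]
slide_box 0.67 [ 485. -264.   27.] [323. 250.]
end_stop 0.75 [497.  80.  12.] [222. 203.]
end_stop 0.73 [490.  44.  55.] [230. 197.]
gate_shaft 0.66 [496.  81.   8.] [222. 204.]
gate_shaft 0.59 [488.  48.  53.] [229. 197.]
gate_leaf 0.63 [486.  47.  50.] [228. 198.]
press_bar 0.66 [493.  46.  56.] [230. 196.]
petri_dish 0.76 [341. 175.  12.] [161. 218.]
vial 0.43 [754. -75.  28.] [315. 175.]
dropper_bottle 0.69 [ 734. -222.   47.] [355. 190.]
side [  433. -1030.   625.]
slide_chute 0.62 [511.  48.  11.] [234. 207.]
slide_box 0.98 [ 628. -253.   24.] [297. 267.]
slide_box 0.69 [ 505. -265.   27.] [241. 272.]
slide_box 0.67 [564. -29.  43.] [256. 210.]
end_stop 0.84 [515.  43.  13.] [235. 207.]
gate_shaft 0.57 [511.  48.  10.] [234. 207.]
gate_shaft 0.2 [758. -79.  36.] [334. 219.]
gate_leaf 0.8 [501.  43.  52.] [230. 194.]
press_bar 0.56 [492.  40.  58.] [227. 193.]
petri_dish 0.63 [346. 172.  15.] [175. 187.]
vial 0.51 [761. -80.  35.] [335. 220.]
dropper_bottle 0.77 [ 743. -221.   49.] [345. 247.]
dropper_bottle 0.67 [512.  46.  14.] [234. 206.]
```

```bash
python3 - <<'E'
import cv2
a=cv2.imread('pics/scene0.png')[130:310,90:430];cv2.imwrite('pics/v1.png',cv2.resize(a,None,fx=2.35,fy=2.35,interpolation=cv2.INTER_CUBIC))
a=cv2.imread('pics/side0.png')[130:330,120:400];cv2.imwrite('pics/v2.png',cv2.resize(a,None,fx=2.8,fy=2.8,interpolation=cv2.INTER_CUBIC))
E
```

```text
(no output)
```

View pics/v1.png

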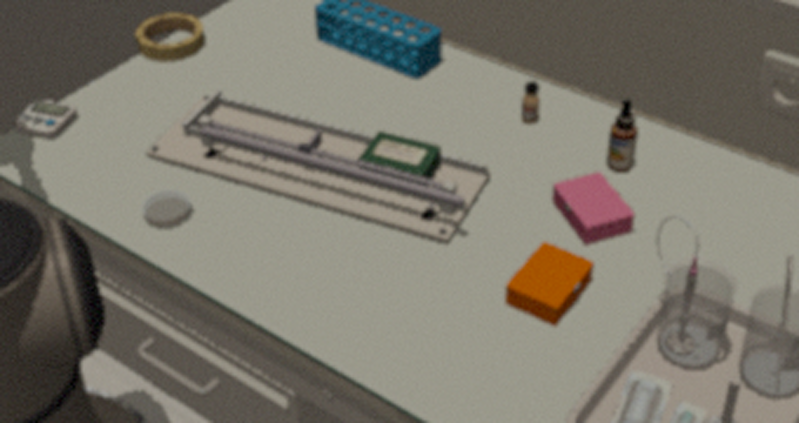

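View pics/v2.png

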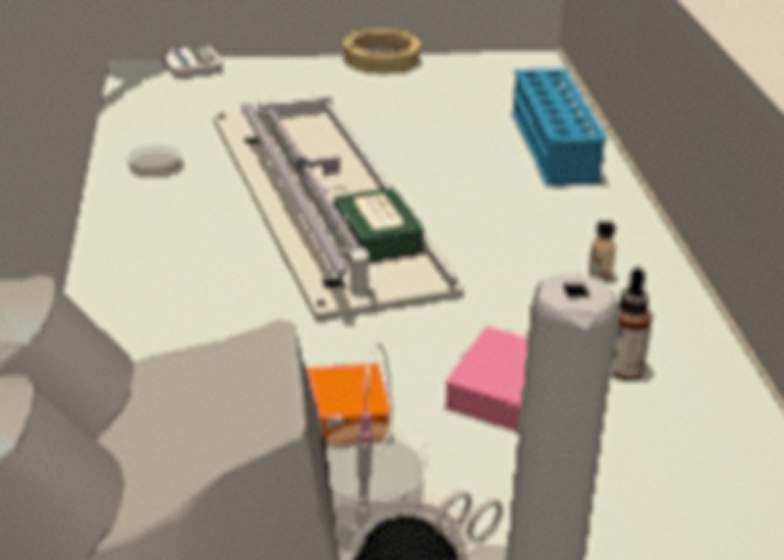

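The scene view shows the green box (crop 400,153) on the far half of the chute. The chute's inlet is at right and its end stop at left (200,110). The pink and orange look-alikes are at (595,205) and (550,280). The side view agrees: plate corners are about (217,115), (320,318), (462,292), (328,98). Next I fit the chute pose from these corners and move the wrist camera over it.

```bash
cat >> h.py <<'E'
from scipy.optimize import least_squares
def proj(K,w2c,P):
    q=(w2c@np.c_[P,np.ones(len(P))].T)[:3]; q=np.array(K)@q; return (q[:2]/q[2]).T
def chute(pose,P):
    x,y,a=pose;c,s=np.cos(a),np.sin(a);P=np.atleast_2d(P).astype(float)
    return np.c_[x+c*P[:,0]-s*P[:,1],y+s*P[:,0]+c*P[:,1],P[:,2]]
def fit(views,p0):
    f=lambda p:np.concatenate([(proj(K,w,chute(p,P))-uv).ravel() for K,w,P,uv in views])
    r=least_squares(f,p0,loss='soft_l1',f_scale=2);print('pose',r.x.round(3),'res',r.fun.reshape(-1,2).round(1).tolist());return r.x
E
python3 - <<'E'
from h import *
P=np.array([[-90,210,12],[-90,-210,12],[50,-210,12],[50,210,12]])
a=np.array([[150,153],[450,240],[488,172],[205,97]])/2.35+[90,130]
b=np.array([[217,115],[320,318],[462,292],[328,98]])/2.8+[120,130]
V=[]
for n,uv in(('scene',a),('side',b)):
    p,c=cap(n);V.append((p['camera_matrix'],np.array(p['world_to_cam']),P,uv))
    for m in 'slide_box',: pass
x=fit(V,[520,50,0.1])
c,s=np.cos(x[2]),np.sin(x[2])
for w in([563,-20],[490,45]):
    d=np.array(w)-x[:2];print([c*d[0]+s*d[1],-s*d[0]+c*d[1]])
p,c=cap('wrist');print('mount',np.array(p['mount']).round(2).tolist(),p['camera_matrix'])
print(bot.get_obs()['time'])
E
```

```text
pose [5.37528e+02 9.27490e+01 2.13000e-01] res [[-1.5, -1.1], [0.2, -0.4], [2.6, -1.1], [0.2, -1.6], [-2.1, 0.5], [-2.4, -0.4], [0.9, -0.2], [0.3, 1.7]]
[np.float64(1.0520149146481614), np.float64(-115.58535711523093)]
[np.float64(-56.55113775473418), np.float64(-36.61778907272485)]
mount [[-0.0, 0.95, 0.3, -83.09], [0.0, -0.3, 0.95, -175.08], [1.0, 0.0, 0.0, -0.51], [0.0, 0.0, 0.0, 1.0]] [[307.79672832   0.         257.92827078]
 [  0.         307.79672832 192.44354239]
 [  0.           0.           1.        ]]
1.15
```

Emit:
{"op": "arm_command", "data": {
  "deltas": [
    [0.0425, 0, -0.0255, 0],
    [0.0425, 0, -0.0255, 0],
    [0.0425, 0, -0.0255, 0],
    [0.0425, 0, -0.0255, 0],
    [0.0425, 0, -0.0255, 0]
  ],
  "claw": 80
}}

```text
time: 1.65
tool_pos: [347.9, 286.1, 210.9]
tcp_rot: [-1.57, -0.0, -0.387]
contact_force: [1.0, -0.4, -0.5]
grip_width: 63.6
```

Emit:
{"op": "arm_command", "data": {
  "deltas": [
    [0.0425, 0, -0.0255, 0],
    [0.0425, 0, -0.0255, 0],
    [0.0425, 0, -0.0255, 0],
    [0.0425, 0, -0.0255, 0],
    [0.0425, 0, -0.0255, 0]
  ]
}}

```text
time: 2.15
tool_pos: [496.5, 87.3, 210.8]
tcp_rot: [-1.57, -0.0, -0.388]
contact_force: [0.4, 0.2, 0.2]
grip_width: 62.9
```

Emit:
{"op": "arm_command", "data": {
  "deltas": [
    [0.0425, 0, -0.0255, 0],
    [0, 0, 0, 8.5],
    [0, 0, 0, 8.5],
    [0, 0, 0, 8.5],
    [0, 0, 0, 8.5]
  ]
}}

```text
time: 2.65
tool_pos: [525.3, 49.3, 210.5]
tcp_rot: [-1.571, 0.0, -0.988]
contact_force: [-0.3, -0.0, -0.8]
grip_width: 63.1
```

Emit:
{"op": "arm_command", "data": {
  "deltas": [
    [0, 0, 0, 8.5],
    [0, 0, 0, 8.5],
    [0, 0, 0, 4.6],
    [0, 0, 0, 0]
  ]
}}

```text
time: 3.05
tool_pos: [525.2, 49.6, 210.6]
tcp_rot: [-1.571, 0.0, -1.359]
contact_force: [-0.5, -0.2, -0.1]
grip_width: 63.1
```

```bash
python3 - <<'E'
from h import *
import time
o=bot.get_obs();print(o['time'],o['tool_pos'],o['tcp_rot'],o['grip_width'])
p,c=cap('wrist');save(p,'w1.png');print(p.keys())
for k in['slide_chute','slide_box','gate_leaf','press_bar']:find(p,c,k)
np.savez('w1.npz',K=p['camera_matrix'],c2w=c)
im=cv2.imread('pics/w1.png');cv2.imwrite('pics/v3.png',cv2.resize(im,(800,600),interpolation=cv2.INTER_CUBIC))
E
```

```text
3.05 [525.23348486  49.56704971 210.6063892 ] [-1.57075211e+00  5.15434927e-05 -1.35880316e+00] 63.12790830433394
dict_keys(['img', 'camera_matrix', 'mount', 'shot'])
slide_chute 0.7 [512. 113.  11.] [259. 110.]
slide_chute 0.66 [476.  93.  59.] [221. 124.]
slide_box 0.73 [562.  -2.  40.] [279. 216.]
slide_box 0.7 [ 469. -229.   15.] [182. 336.]
gate_leaf 0.93 [478.  93.  57.] [223. 125.]
press_bar 0.65 [479.  93.  57.] [224. 124.]
press_bar 0.35 [561.  -1.  45.] [279. 217.]
```

View pics/v3.png

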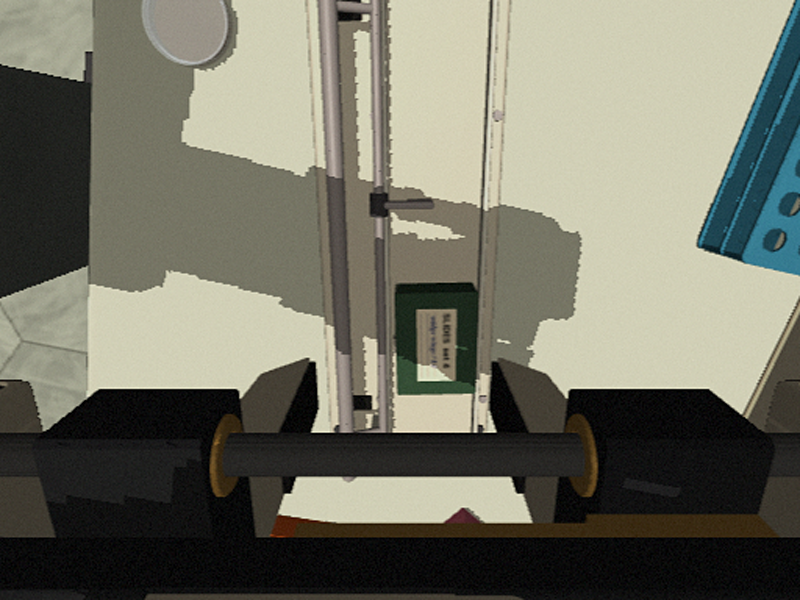

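The wrist picture shows the shaft as a line from (376,0) to (383,420) with its collar at (379,205). The leaf tip is at (433,204), the press bar runs left of the shaft from (331,50) to (342,330), and the box top spans (396..476, 290..394). I fit the chute pose and the box position from these.

```bash
cat >> h.py <<'E'
def ray(K,c2w,uv,z):
    d=c2w[:3,:3]@np.linalg.inv(K)@np.array([uv[0],uv[1],1.]);o=c2w[:3,3];return o+d*(z-o[2])/d[2]
def toch(x,w):
    c,s=np.cos(x[2]),np.sin(x[2]);d=np.asarray(w)[:2]-x[:2];return np.array([c*d[0]+s*d[1],-s*d[0]+c*d[1]])
E
python3 - <<'E'
from h import *
d=np.load('w1.npz');K,c=d['K'],d['c2w']
S=1/1.5625
L=[((377,50),-41,None,47.5),((381,330),-41,None,47.5),((331,50),-69,None,59),((342,330),-69,None,59),((379,205),None,0,50),((433,204),-3,0,30)]
W=[ray(K,c,np.array(uv)*S,z) for uv,_,_,z in L]
def f(x):
    r=[]
    for w,(uv,a,b,z) in zip(W,L):
        t=toch(x,w)
        if a is not None:r.append(t[0]-a)
        if b is not None:r.append(t[1]-b)
    return r
r=least_squares(f,[537,93,.213]);x=r.x;print(x.round(4),r.fun.round(1))
np.save('pose.npy',x)
for uv in[(396,290),(475,290),(396,394),(476,393)]:
    print('box',toch(x,ray(K,c,np.array(uv)*S,42)).round(1))
for uv,z in[((349,478),54),((489,50),26),((484,330),26)]:print(toch(x,ray(K,c,np.array(uv)*S,z)).round(1))
o=bot.get_obs();print('tcp',toch(x,o['tool_pos']).round(1), 'z ang',-o['tcp_rot'][2], (np.pi/2+o['tcp_rot'][2]))
E
```

```text
[5.395448e+02 9.742240e+01 2.105000e-01] [-0.3 -0.1  0.1  0.1  0.7  0.2 -0.7]
box [-29.8 -62.6]
box [ 29.1 -62.5]
box [ -30.  -149.3]
box [  33.9 -148.3]
[ -68.6 -219.9]
[ 33.  101.1]
[  40.4 -100.6]
tcp [-24.  -43.8] z ang 1.3568391330353946 0.21395719375950195
```

Emit:
{"op": "arm_command", "data": {
  "deltas": [
    [0.041, 0, 0, 0],
    [0.041, 0, 0, 0],
    [0.041, 0, 0, 0],
    [0, 0.04, 0, -0.2],
    [0, 0.04, 0, 0]
  ]
}}

```text
time: 3.8
tool_pos: [552.2, -72.4, 130.5]
tcp_rot: [-1.568, -0.002, -1.356]
contact_force: [-0.5, 0.2, -1.0]
grip_width: 63.2
```

Emit:
{"op": "arm_command", "data": {
  "deltas": [
    [0, 0.04, 0, 0],
    [0, 0.01, 0, 0],
    [0, 0, 0, 0]
  ]
}}

```text
time: 4.1
tool_pos: [550.5, -70.4, 79.7]
tcp_rot: [-1.573, 0.001, -1.354]
contact_force: [-0.1, -0.6, 0.9]
grip_width: 62.9
```

```bash
python3 - <<'E'
from h import *
x=np.load('pose.npy')
o=bot.get_obs();print(o['time'],o['tool_pos'],toch(x,o['tool_pos']),o['tcp_rot'],o['grip_width'],o['contact_force'])
p,c=cap('wrist');save(p,'w2.png');np.savez('w2.npz',K=p['camera_matrix'],c2w=c)
im=cv2.imread('pics/w2.png');cv2.imwrite('pics/v4.png',cv2.resize(im,(800,600),interpolation=cv2.INTER_CUBIC))
w2c=np.linalg.inv(c)
for q in[(0,0,0)]:
  P=[[-65,-166,70],[17,-166,70],[-34,-148.5,42],[33,-148.5,42],[-69,-219,54],[-69,-100,60]]
  print((proj(p['camera_matrix'],w2c,chute(x,P))*1.5625).round())
E
```

```text
4.1 [550.51103533 -70.42352724  79.66176295] [ -24.34103088 -166.43328001] [-1.57339457e+00  1.46629907e-03 -1.35416407e+00] 62.90399208490098 [-0.07920462 -0.5767731   0.92642892]
[[307. 353.]
 [503. 354.]
 [384. 294.]
 [529. 295.]
 [311. 440.]
 [293. 189.]]
```

View pics/v4.png

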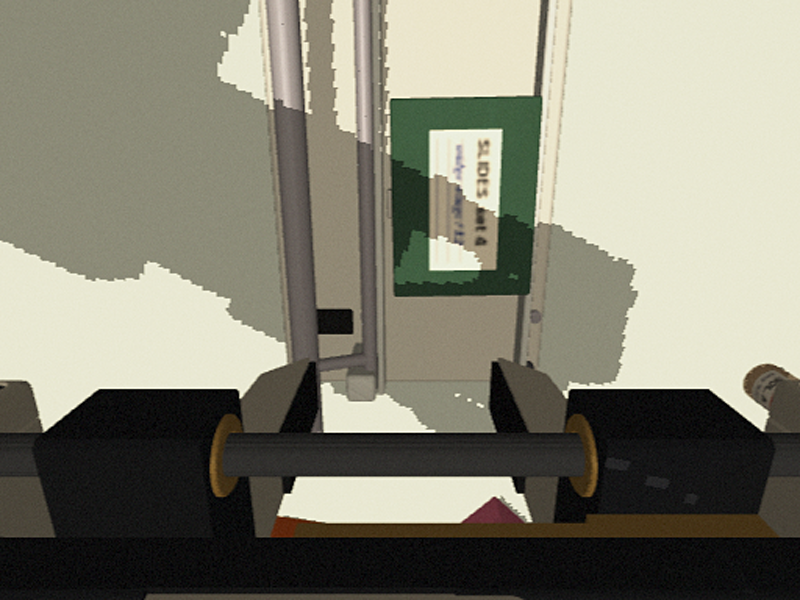

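```bash
python3 - <<'E'
from h import *
p=vision.capture('wrist');K=p['camera_matrix'];t2c=np.linalg.inv(np.array(p['mount']))
for X in(-9.5,9.5):
  for Y in(8,-11,-30):
    for Z in(-50.5,-31.5):print((X,Y,Z),(proj(K,t2c,np.array([[X,Y,Z]]))*1.5625).round()[0])
E
```

```text
(-9.5, 8, -50.5) [281. 335.]
(-9.5, 8, -31.5) [327. 335.]
(-9.5, -11, -50.5) [269. 354.]
(-9.5, -11, -31.5) [320. 354.]
(-9.5, -30, -50.5) [253. 377.]
(-9.5, -30, -31.5) [310. 377.]
(9.5, 8, -50.5) [284. 377.]
(9.5, 8, -31.5) [330. 377.]
(9.5, -11, -50.5) [273. 399.]
(9.5, -11, -31.5) [322. 399.]
(9.5, -30, -50.5) [259. 427.]
(9.5, -30, -31.5) [314. 427.]
```

The fingers show about 20 px off my projection of the tips: the tip is seen at (316,360) and predicted at (327,335). I check this in the fixed cameras, with projected tip markers.

```bash
python3 - <<'E'
from h import *
o=bot.get_obs();T=Twt(o);out=[]
for n in('scene','side'):
    p,c=cap(n);im=cv2.cvtColor(p['img'],cv2.COLOR_RGB2BGR)
    P=np.array([[0,8,-31.5],[0,8,-50.5],[0,8,31.5],[0,8,50.5]]);P=(T@np.c_[P,np.ones(4)].T)[:3].T
    uv=proj(p['camera_matrix'],np.array(p['world_to_cam']),P);print(n,uv.round())
    m=uv.mean(0).astype(int);a=max(m[1]-60,0);b=max(m[0]-50,0);k=im[a:a+100,b:b+100]
    k=cv2.resize(k,(400,400),interpolation=cv2.INTER_CUBIC)
    for q in uv:cv2.circle(k,tuple(int(v) for v in ((q-[b,a]+.5)*4)),2,(0,0,255),-1)
    out.append(k)
cv2.imwrite('pics/v5.png',np.hstack(out))
E
```

```text
scene [[271. 201.]
 [269. 205.]
 [280. 188.]
 [283. 185.]]
side [[242. 209.]
 [234. 210.]
 [266. 206.]
 [273. 204.]]
```

View pics/v5.png

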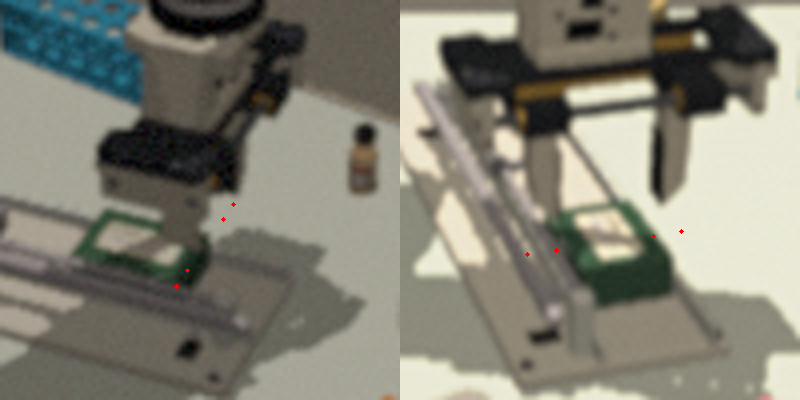

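Both fixed views show the visible fingers ending about 25 mm short of the stated tips. I settle it by touch, lowering onto the bar slowly and watching the force. Contact at TCP z near 68 would mean the stated geometry holds.

Emit:
{"op": "arm_command", "data": {
  "deltas": [
    [0, 0.005, 0, 0],
    [0, 0.004, 0, 0],
    [0, 0.004, 0, 0],
    [0, 0.004, 0, 0],
    [0, 0, 0, 0]
  ]
}}

```text
time: 4.8
tool_pos: [550.7, -70.5, 62.8]
tcp_rot: [-1.572, 0.001, -1.355]
contact_force: [0.0, -0.2, -0.1]
grip_width: 63.1
```

Emit:
{"op": "arm_command", "data": {
  "deltas": [
    [0, 0.003, 0, 0],
    [0, 0.003, 0, 0],
    [0, 0, 0, 0]
  ]
}}

```text
time: 5.1
tool_pos: [550.9, -70.6, 57.1]
tcp_rot: [-1.571, 0.0, -1.355]
contact_force: [-0.1, -0.4, 0.2]
grip_width: 62.8
```

Emit:
{"op": "arm_command", "data": {
  "deltas": [
    [0, 0.003, 0, 0],
    [0, 0.003, 0, 0],
    [0, 0.003, 0, 0],
    [0, 0, 0, 0]
  ]
}}

```text
time: 5.5
tool_pos: [550.9, -70.5, 48.1]
tcp_rot: [-1.572, 0.001, -1.355]
contact_force: [-0.3, -0.8, 0.3]
grip_width: 63.0
```

```bash
python3 - <<'E'
from h import *
x=np.load('pose.npy')
o=bot.get_obs();print(o['time'],o['tool_pos'],toch(x,o['tool_pos']),o['contact_force'],o['moment'])
p,c=cap('wrist');save(p,'w3.png');im=cv2.imread('pics/w3.png')[60:300,130:400]
q,c=cap('side');save(q,'s3.png');i2=cv2.imread('pics/s3.png')[150:240,200:300]
cv2.imwrite('pics/v6.png',np.hstack([cv2.resize(im,(450,400),interpolation=cv2.INTER_CUBIC),cv2.resize(i2,(350,400)[0:1]+(400,),interpolation=cv2.INTER_CUBIC)]))
E
```

```text
5.5 [550.8566798  -70.54648067  48.0747048 ] [ -24.02870002 -166.62573021] [-0.27128778 -0.76205623  0.29739477] [-0.08629747  0.02428185 -0.01942093]
```

View pics/v6.png

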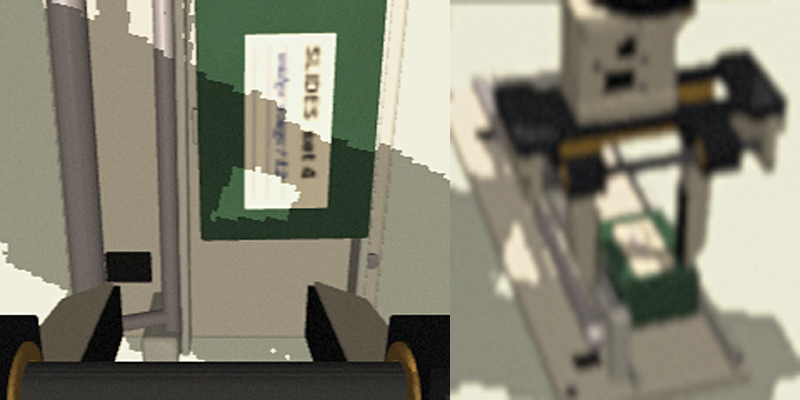

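The wrist view shows the left tip just above the bar, with its inner edge at (120,287) beside the bar. The tip is tapered on its outer side and, with no force yet, the fingers really do end short of the stated tips. I calculate where tip and body lie along the tool axis from the earlier side view.

```bash
python3 - <<'E'
from h import *
o=bot.get_obs();T=Twt(o)
p,c=cap('side');w=np.array(p['world_to_cam'])
# side crop: cols 200..300 ->350px at +450, rows 150..240 ->400px
for Z in(-41,41):
  for Y in(8,-10,-17,-24,-40,-58,-75,-83,-95):
    P=(T@np.array([0,Y,Z,1]))[:3][None];u=proj(p['camera_matrix'],w,P)[0]
    print(Z,Y,((u[0]-200)*3.5+450).round(),((u[1]-150)*400/90).round())
E
```

```text
-41 8 581.0 317.0
-41 -10 581.0 290.0
-41 -17 581.0 279.0
-41 -24 581.0 268.0
-41 -40 581.0 242.0
-41 -58 581.0 214.0
-41 -75 582.0 186.0
-41 -83 582.0 173.0
-41 -95 582.0 153.0
41 8 689.0 296.0
41 -10 690.0 269.0
41 -17 691.0 258.0
41 -24 691.0 247.0
41 -40 692.0 222.0
41 -58 693.0 194.0
41 -75 694.0 167.0
41 -83 694.0 154.0
41 -95 695.0 134.0
```

```bash
python3 - <<'E'
import cv2
im=cv2.imread('pics/s3.png')[155:225,215:295]
cv2.imwrite('pics/v7.png',cv2.resize(im,(640,560),interpolation=cv2.INTER_CUBIC))
E
```

```text
(no output)
```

View pics/v7.png

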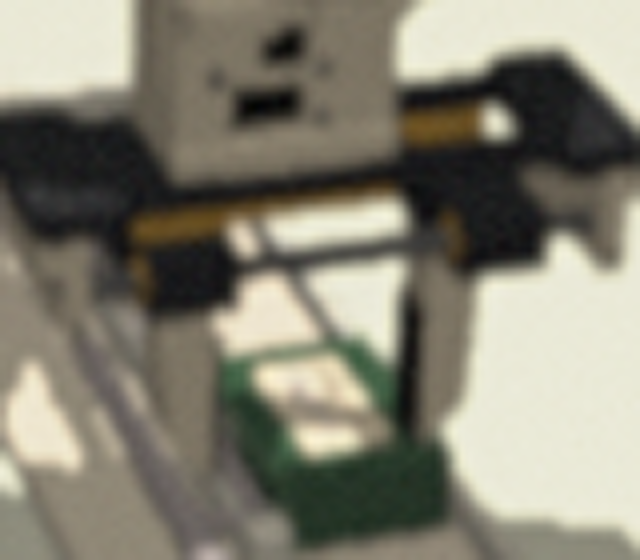

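The body stands about 60–66 mm above the tip, as stated. So the whole gripper sits some 20–25 mm back from the reported TCP, and the tip is flat for about 7 mm from its inner face, then tapers. I put the flat of the tip over the bar and press down by feel.

Emit:
{"op": "arm_command", "data": {
  "deltas": [
    [0, 0, -0.002, 0],
    [0, 0.002, 0, 0],
    [0, 0.002, 0, 0],
    [0, 0, 0, 0]
  ],
  "claw": 66
}}

```text
time: 6.05
tool_pos: [549.0, -71.0, 44.3]
tcp_rot: [-1.571, 0.0, -1.355]
contact_force: [-0.2, -0.2, -0.7]
grip_width: 67.8
```

Emit:
{"op": "arm_command", "data": {
  "deltas": [
    [0, 0.002, 0, 0],
    [0, 0.002, 0, 0],
    [0, 0, 0, 0]
  ]
}}

```text
time: 6.35
tool_pos: [549.4, -71.1, 40.4]
tcp_rot: [-1.571, -0.0, -1.355]
contact_force: [0.9, 0.2, 1.0]
grip_width: 68.0
```

Emit:
{"op": "arm_command", "data": {
  "deltas": [
    [0, 0.002, 0, 0],
    [0, 0.002, 0, 0],
    [0, 0, 0, 0]
  ]
}}

```text
time: 6.65
tool_pos: [549.3, -71.1, 36.4]
tcp_rot: [-1.571, -0.0, -1.355]
contact_force: [0.7, 0.1, 0.4]
grip_width: 68.1
```

Emit:
{"op": "arm_command", "data": {
  "deltas": [
    [0, 0.002, 0, 0],
    [0, 0.002, 0, 0],
    [0, 0, 0, 0]
  ]
}}

```text
time: 6.95
tool_pos: [549.2, -71.1, 32.4]
tcp_rot: [-1.571, 0.0, -1.355]
contact_force: [0.0, -0.2, 0.9]
grip_width: 68.2
```

```bash
python3 - <<'E'
from h import *
x=np.load('pose.npy');o=bot.get_obs();print(toch(x,o['tool_pos']),o['contact_force'],o['moment'])
p,c=cap('wrist');save(p,'w4.png');im=cv2.imread('pics/w4.png')[0:300,110:430]
cv2.imwrite('pics/v8.png',cv2.resize(im,(640,600),interpolation=cv2.INTER_CUBIC))
E
```

```text
[ -25.76889554 -166.81168766] [ 6.79011696e-04 -1.86150137e-01  8.79760399e-01] [-0.11180924 -0.06333045  0.00467062]
```

View pics/v8.png

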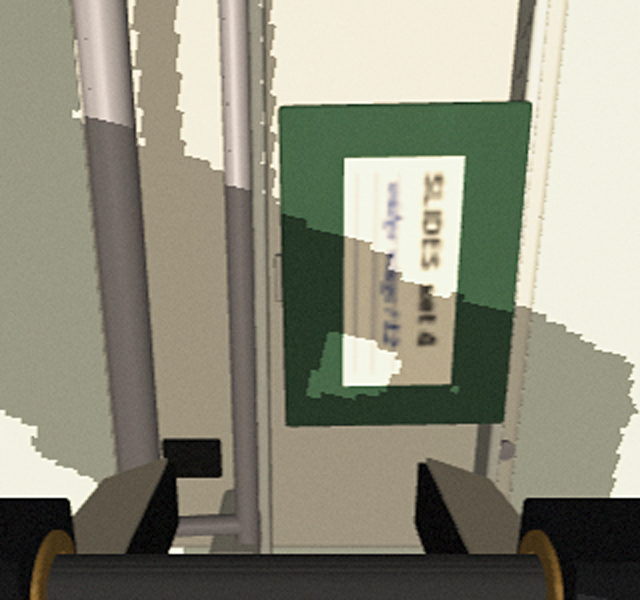

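```bash
python3 - <<'E'
from h import *
x=np.load('pose.npy')
p,c=cap('wrist');w=np.linalg.inv(c);K=p['camera_matrix']
f=lambda P:((proj(K,w,chute(x,P))-[110,0])*2).round().tolist()
print('bar shut',f([[-75,-120,54],[-63,-120,54],[-75,-60,54],[-63,-60,54]]))
print('bar .3rad', f([[-77,-120,45],[-65,-120,45]]))
print('shaft',f([[-44.5,-120,44],[-37.5,-120,44]]),'box',f([[-32,-148.5,42],[33,-148.5,42],[-32,-63.5,42],[33,-63.5,42]]))
t=np.linalg.inv(np.array(p['mount']))
for Y in(-5,-11,-17,-23,-29):print(Y,((proj(K,t,np.array([[-9.5,Y,-34],[9.5,Y,-34],[-9.5,Y,34.]]))-[110,0])*2).round().tolist())
E
```

```text
bar shut [[106.0, 334.0], [153.0, 334.0], [83.0, 74.0], [136.0, 74.0]]
bar .3rad [[109.0, 327.0], [153.0, 327.0]]
shaft [[230.0, 326.0], [256.0, 327.0]] box [[277.0, 422.0], [502.0, 424.0], [275.0, 100.0], [539.0, 101.0]]
-5 [[184.0, 444.0], [188.0, 501.0], [411.0, 445.0]]
-11 [[181.0, 453.0], [184.0, 511.0], [415.0, 453.0]]
-17 [[177.0, 461.0], [181.0, 521.0], [419.0, 461.0]]
-23 [[173.0, 471.0], [177.0, 532.0], [423.0, 471.0]]
-29 [[168.0, 481.0], [173.0, 544.0], [428.0, 481.0]]
```

Emit:
{"op": "arm_command", "data": {
  "deltas": [
    [0, 0.002, 0, 0],
    [0, 0.002, 0, 0],
    [0, 0.002, 0, 0],
    [0, 0, 0, 0]
  ]
}}

```text
time: 7.45
tool_pos: [549.2, -71.0, 26.3]
tcp_rot: [-1.571, 0.0, -1.355]
contact_force: [0.0, -0.1, 1.7]
grip_width: 68.3
```

Emit:
{"op": "arm_command", "data": {
  "deltas": [
    [0, 0.002, 0, 0],
    [0, 0.002, 0, 0],
    [0, 0, 0, 0]
  ]
}}

```text
time: 7.75
tool_pos: [549.5, -71.1, 22.5]
tcp_rot: [-1.57, -0.0, -1.355]
contact_force: [0.7, 0.4, 2.4]
grip_width: 68.3
```

```bash
python3 - <<'E'
from h import *
x=np.load('pose.npy');o=bot.get_obs();print(toch(x,o['tool_pos']),o['contact_force'],o['moment'])
out=[]
for n,(r,c) in(('scene',(150,190)),('side',(165,195))):
    p,_=cap(n);save(p,n+'9.png');im=cv2.imread('pics/'+n+'9.png')[r:r+75,c:c+100];out.append(cv2.resize(im,(400,300),interpolation=cv2.INTER_CUBIC))
    out.append(cv2.resize(cv2.imread('pics/'+n+'0.png')[r:r+75,c:c+100],(400,300),interpolation=cv2.INTER_CUBIC))
cv2.imwrite('pics/v9.png',np.vstack([np.hstack(out[:2]),np.hstack(out[2:])]))
E
```

```text
[ -25.44475423 -166.8539569 ] [0.68082995 0.37940698 2.42083118] [-0.01555741 -0.12811394 -0.044625  ]
```

View pics/v9.png

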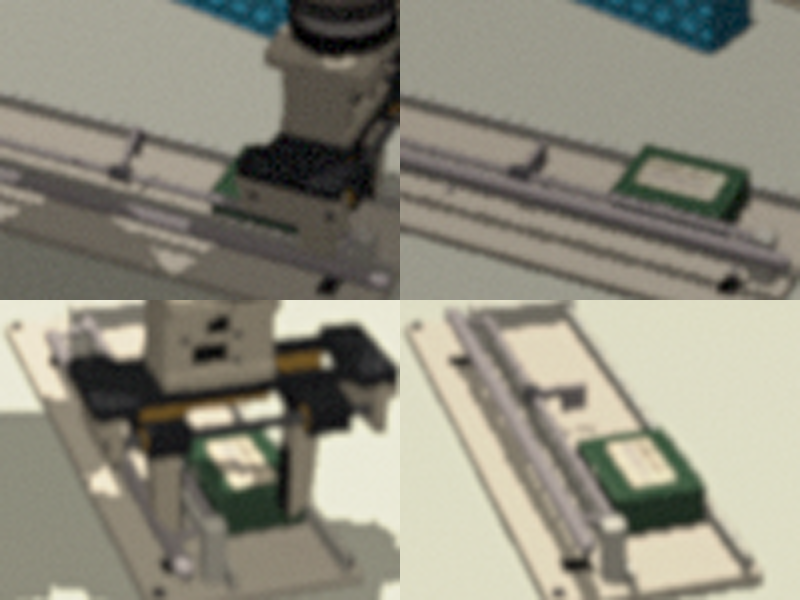

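Emit:
{"op": "arm_command", "data": {
  "deltas": [
    [0, 0.002, 0, 0],
    [0, 0.002, 0, 0],
    [0, 0, 0, 0]
  ]
}}

```text
time: 8.15
tool_pos: [550.2, -71.0, 18.8]
tcp_rot: [-1.569, -0.0, -1.355]
contact_force: [4.5, 2.2, 4.4]
grip_width: 68.0
```

Emit:
{"op": "arm_command", "data": {
  "deltas": [
    [0, 0.002, 0, 0],
    [0, 0.002, 0, 0],
    [0, 0, 0, 0],
    [0, 0, 0, 0]
  ]
}}

```text
time: 8.55
tool_pos: [551.5, -70.7, 15.7]
tcp_rot: [-1.566, -0.001, -1.355]
contact_force: [6.7, 4.4, 7.4]
grip_width: 68.1
```

```bash
python3 - <<'E'
from h import *
x=np.load('pose.npy');o=bot.get_obs();print(toch(x,o['tool_pos']),o['contact_force'],o['moment'])
p,c=cap('side');save(p,'s10.png');K,w=p['camera_matrix'],np.array(p['world_to_cam'])
im=cv2.resize(cv2.imread('pics/s10.png')[165:240,195:295],(800,600),interpolation=cv2.INTER_CUBIC)
for th,col in((0,(0,0,255)),(.8,(0,255,255)),(1.0,(0,255,0)),(1.2,(255,0,0))):
    a=np.radians(160.3)+th;P=[[-41+29.7*np.cos(a),-221,44+29.7*np.sin(a)]]
    u=(proj(K,w,chute(x,P))[0]-[195,165]+.5)*8
    cv2.circle(im,tuple(int(v) for v in u),3,col,-1);print(th,u.round())
cv2.imwrite('pics/v10.png',im)
E
```

```text
[ -23.4331645  -166.92284871] [6.65786515 4.4188599  7.36225286] [ 0.7009139  -0.92187448 -0.12658929]
0 [381. 510.]
0.8 [385. 575.]
1.0 [395. 588.]
1.2 [407. 598.]
```

View pics/v10.png

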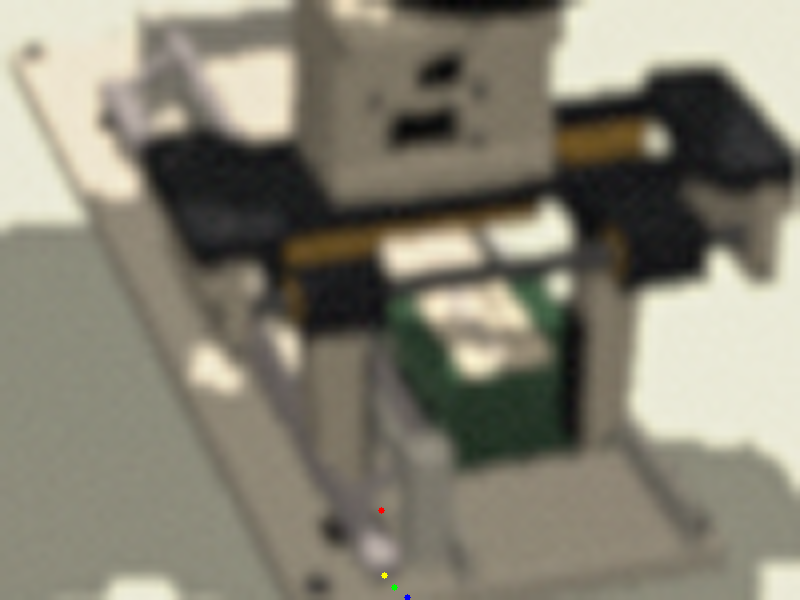

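The bar end is down from about (370,500) to (380,552), so the gate is part open. The side force equals the vertical one, so the bar is riding on the tip's outer taper. I raise a little, shift the tip outward so its flat is on the bar, and press again.

Emit:
{"op": "arm_command", "data": {
  "deltas": [
    [0, -0.004, 0, 0],
    [0, -0.004, 0, 0],
    [0, 0, -0.002, 0],
    [0, 0, -0.002, 0],
    [0, 0, 0, 0]
  ],
  "claw": 56
}}

```text
time: 9.1
tool_pos: [550.8, -71.0, 24.4]
tcp_rot: [-1.559, -0.002, -1.356]
contact_force: [15.7, 9.8, 3.4]
grip_width: 71.0
```

Emit:
{"op": "arm_command", "data": {
  "deltas": [
    [0, 0.002, 0, 0],
    [0, 0.002, 0, 0],
    [0, 0, 0, 0]
  ]
}}

```text
time: 9.4
tool_pos: [551.3, -70.9, 20.7]
tcp_rot: [-1.558, -0.002, -1.356]
contact_force: [15.9, 10.3, 5.5]
grip_width: 71.2
```

Emit:
{"op": "arm_command", "data": {
  "deltas": [
    [0, 0.002, 0, 0],
    [0, 0.002, 0, 0],
    [0, 0, 0, 0]
  ]
}}

```text
time: 9.7
tool_pos: [552.4, -70.7, 17.5]
tcp_rot: [-1.556, -0.003, -1.356]
contact_force: [17.5, 12.5, 10.6]
grip_width: 71.4
```

The side force stays high and pushes the tool toward +x. So the wedge-shaped tip has slipped between the bar and the shaft, and also pushes against the lever. I raise clear of the bar, and get the lever's position from the saved view.

Emit:
{"op": "arm_command", "data": {
  "deltas": [
    [0, -0.005, 0, 0],
    [0, -0.008, 0, 0],
    [0, -0.01, 0, 0],
    [0, -0.015, 0, 0],
    [0, 0, 0, 0]
  ]
}}

```text
time: 10.2
tool_pos: [545.2, -72.2, 53.5]
tcp_rot: [-1.571, -0.001, -1.355]
contact_force: [0.5, -0.2, -0.5]
grip_width: 71.7
```

```bash
python3 - <<'E'
from h import *
x=np.load('pose.npy');o=bot.get_obs();print(o['tool_pos'],toch(x,o['tool_pos']),o['contact_force'],o['tcp_rot'],o['grip_width'])
d=np.load('w2.npz')
for uv in[(335,362),(360,357),(362,387),(336,321)]:
    for z in(44,54):print(uv,z,toch(x,ray(d['K'],d['c2w'],np.array(uv)/1.5625,z)).round(1))
for f,dx in(('w1.npz',0),):
    d=np.load(f);print('end lever w1',[toch(x,ray(d['K'],d['c2w'],np.array(uv)/1.5625,50)).round(1) for uv in((365,432),(348,432))])
E
```

```text
[545.18974947 -72.18054611  53.45253365] [ -29.91196295 -167.03983944] [ 0.53065294 -0.24478717 -0.51364467] [-1.57063753e+00 -5.34797614e-04 -1.35454965e+00] 71.7142414343349
(335, 362) 44 [ -57.6 -182.2]
(335, 362) 54 [ -56.  -177.6]
(360, 357) 44 [ -45.5 -179.5]
(360, 357) 54 [ -44.5 -175. ]
(362, 387) 44 [ -44.9 -195.5]
(362, 387) 54 [ -43.9 -190.2]
(336, 321) 44 [ -56.3 -161.3]
(336, 321) 54 [ -54.8 -157.7]
end lever w1 [array([ -54.8, -179.1]), array([ -68.5, -179.1])]
```

Emit:
{"op": "arm_command", "data": {
  "deltas": [
    [-0.004, 0.004, 0, 0],
    [0, 0.004, 0, 0],
    [0, 0.003, 0, 0],
    [0, 0.002, 0, 0],
    [0, 0, 0, 0]
  ]
}}

```text
time: 10.7
tool_pos: [544.0, -67.9, 38.9]
tcp_rot: [-1.572, 0.001, -1.355]
contact_force: [-1.0, -0.4, 1.5]
grip_width: 71.7
```

Emit:
{"op": "arm_command", "data": {
  "deltas": [
    [0, 0.002, 0, 0],
    [0, 0.002, 0, 0],
    [0, 0, 0, 0]
  ]
}}

```text
time: 11.0
tool_pos: [544.7, -68.1, 35.5]
tcp_rot: [-1.57, -0.0, -1.355]
contact_force: [0.2, -0.2, 1.6]
grip_width: 71.6
```

Emit:
{"op": "arm_command", "data": {
  "deltas": [
    [0, 0.002, 0, 0],
    [0, 0.002, 0, 0],
    [0, 0, 0, 0]
  ]
}}

```text
time: 11.3
tool_pos: [544.5, -68.1, 31.4]
tcp_rot: [-1.571, -0.0, -1.355]
contact_force: [-0.4, -0.2, 2.7]
grip_width: 71.6
```

Emit:
{"op": "arm_command", "data": {
  "deltas": [
    [0, 0.002, 0, 0],
    [0, 0.002, 0, 0],
    [0, 0, 0, 0]
  ]
}}

```text
time: 11.6
tool_pos: [544.5, -68.1, 27.4]
tcp_rot: [-1.571, -0.0, -1.355]
contact_force: [-0.7, -1.4, 1.8]
grip_width: 71.6
```

Emit:
{"op": "arm_command", "data": {
  "deltas": [
    [0, 0.002, 0, 0],
    [0, 0.002, 0, 0],
    [0, 0.002, 0, 0],
    [0, 0, 0, 0]
  ]
}}

```text
time: 12.0
tool_pos: [545.1, -68.0, 21.6]
tcp_rot: [-1.57, -0.0, -1.355]
contact_force: [2.2, -0.4, 2.9]
grip_width: 71.8
```

Emit:
{"op": "arm_command", "data": {
  "deltas": [
    [0, 0.002, 0, 0],
    [0, 0.002, 0, 0],
    [0, 0, 0, 0]
  ]
}}

```text
time: 12.3
tool_pos: [545.2, -68.0, 17.7]
tcp_rot: [-1.569, -0.0, -1.355]
contact_force: [3.5, 0.9, 4.4]
grip_width: 71.8
```

Emit:
{"op": "arm_command", "data": {
  "deltas": [
    [0, 0.002, 0, 0],
    [0, 0.002, 0, 0],
    [0, 0, 0, 0]
  ]
}}

```text
time: 12.6
tool_pos: [543.6, -68.0, 13.3]
tcp_rot: [-1.573, 0.001, -1.354]
contact_force: [0.5, -0.6, 3.3]
grip_width: 71.6
```

```bash
python3 - <<'E'
from h import *
x=np.load('pose.npy');o=bot.get_obs();print(toch(x,o['tool_pos']),o['contact_force'],o['moment'])
q=[cap('side')[0],cap('scene')[0]]
save(q[0],'s11.png');save(q[1],'c11.png')
a=cv2.resize(cv2.imread('pics/s11.png')[200:245,215:265],(400,360),interpolation=cv2.INTER_CUBIC)
b=cv2.resize(cv2.imread('pics/c11.png')[160:205,195:245],(400,360),interpolation=cv2.INTER_CUBIC)
for p,im,off in((q[0],a,(215,200)),(q[1],b,(195,160))):
  K,w=p['camera_matrix'],np.array(p['world_to_cam'])
  for th,col in((0,(0,0,255)),(.8,(0,255,255)),(1.0,(0,255,0)),(1.2,(255,0,0))):
    a1=np.radians(160.3)+th;a2=np.radians(-23)+th;P=[[-41+29.7*np.cos(a1),-221,44+29.7*np.sin(a1)],[-41+41*np.cos(a2),0,44+41*np.sin(a2)]]
    for u in (proj(K,w,chute(x,P))-off+.5)*8: cv2.circle(im,tuple(int(v) for v in u),3,col,-1)
cv2.imwrite('pics/v11.png',np.hstack([a,b]))
E
```

```text
[ -30.556235   -162.64850801] [ 0.47451857 -0.58830183  3.25256359] [-0.19008702  0.13856454 -0.05019795]
```

View pics/v11.png

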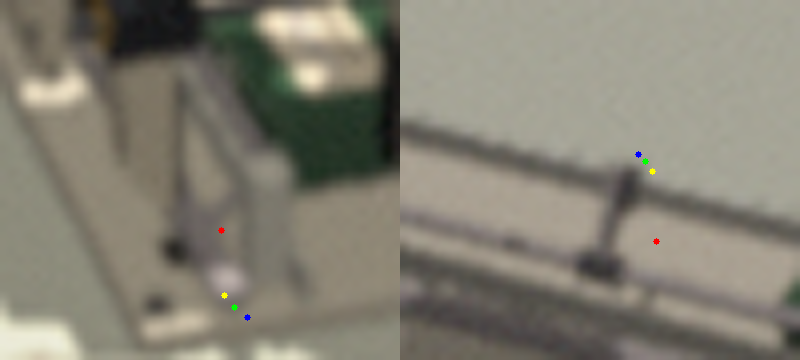

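```bash
python3 - <<'E'
from h import *
x=np.load('pose.npy');p=vision.capture('scene');s=vision.capture('side')
for th in(0,.4,.6,.8,1.0,1.2):
    a2=np.radians(-23)+th;a1=np.radians(160.3)+th
    f=lambda p,P:proj(p['camera_matrix'],np.array(p['world_to_cam']),chute(x,P))*8
    u=f(p,[[-41,0,44],[-41+41*np.cos(a2),0,44+41*np.sin(a2)]])
    v=f(s,[[-41+29.7*np.cos(np.radians(160.3)),-221,44+29.7*np.sin(np.radians(160.3))],[-41+29.7*np.cos(a1),-221,44+29.7*np.sin(a1)]])
    print(th,'leaf',(u[1]-u[0]).round(),'bar',(v[1]-v[0]).round())
E
```

```text
0 leaf [ 51. -22.] bar [0. 0.]
0.4 leaf [ 53. -61.] bar [-6. 34.]
0.6 leaf [ 51. -78.] bar [-3. 50.]
0.8 leaf [ 47. -92.] bar [ 3. 65.]
1.0 leaf [  40. -102.] bar [13. 77.]
1.2 leaf [  33. -108.] bar [26. 87.]
```

```bash
python3 - <<'E'
from h import *
x=np.load('pose.npy')
p,c=cap('wrist');save(p,'w12.png');w=np.linalg.inv(c);K=p['camera_matrix']
g=cv2.cvtColor(p['img'],cv2.COLOR_RGB2GRAY)
for y in(-110,-80):
    row=None
    for th in(0,.4,.6,.8,1.0,1.2):
        a=np.radians(160.3)+th;X=-41+29.7*np.cos(a);Z=44+29.7*np.sin(a)
        # y shift so that all lie in same row: print row too
        print(y,th,proj(K,w,chute(x,[[X-6,y,Z],[X+6,y,Z],[-44.5,y,44],[-37.5,y,44]])).round(0).tolist())
    r=int(proj(K,w,chute(x,[[-44,y,44]]))[0,1])
    print('row',r,[(130+2*i,int(v)) for i,v in enumerate(g[r-1:r+2,130:250:2].mean(0))])
E
```

```text
-110 0 [[160.0, 164.0], [187.0, 164.0], [231.0, 160.0], [245.0, 160.0]]
-110 0.4 [[164.0, 159.0], [189.0, 159.0], [231.0, 160.0], [245.0, 160.0]]
-110 0.6 [[169.0, 156.0], [193.0, 157.0], [231.0, 160.0], [245.0, 160.0]]
-110 0.8 [[176.0, 154.0], [200.0, 154.0], [231.0, 160.0], [245.0, 160.0]]
-110 1.0 [[185.0, 153.0], [207.0, 153.0], [231.0, 160.0], [245.0, 160.0]]
-110 1.2 [[194.0, 151.0], [216.0, 151.0], [231.0, 160.0], [245.0, 160.0]]
row 159 [(130, 157), (132, 156), (134, 156), (136, 156), (138, 158), (140, 156), (142, 156), (144, 157), (146, 158), (148, 157), (150, 156), (152, 157), (154, 155), (156, 155), (158, 140), (160, 143), (162, 154), (164, 154), (166, 154), (168, 153), (170, 154), (172, 155), (174, 152), (176, 152), (178, 155), (180, 152), (182, 154), (184, 158), (186, 95), (188, 96), (190, 106), (192, 110), (194, 115), (196, 118), (198, 112), (200, 108), (202, 101), (204, 97), (206, 84), (208, 103), (210, 157), (212, 154), (214, 157), (216, 152), (218, 154), (220, 153), (222, 154), (224, 156), (226, 153), (228, 155), (230, 93), (232, 97), (234, 103), (236, 112), (238, 1
[... 498 characters left out ...]
32, 156), (134, 157), (136, 156), (138, 154), (140, 153), (142, 155), (144, 156), (146, 157), (148, 156), (150, 158), (152, 130), (154, 148), (156, 154), (158, 154), (160, 153), (162, 152), (164, 153), (166, 154), (168, 154), (170, 153), (172, 154), (174, 154), (176, 153), (178, 152), (180, 144), (182, 85), (184, 98), (186, 108), (188, 111), (190, 118), (192, 121), (194, 112), (196, 108), (198, 102), (200, 97), (202, 90), (204, 64), (206, 158), (208, 153), (210, 155), (212, 156), (214, 154), (216, 152), (218, 155), (220, 154), (222, 155), (224, 152), (226, 177), (228, 138), (230, 173), (232, 191), (234, 225), (236, 212), (238, 183), (240, 163), (242, 123), (244, 136), (246, 158), (248, 154)]
```

Measured in the wrist view, the bar's edges are at columns 186–208, where 1.0 rad predicts 185–207. So the gate stands at about 1.0 rad with a vertical load of about 3 N. I start pushing.

Emit:
{"op": "arm_command", "data": {
  "deltas": [
    [-0.003, 0, 0, 0.2],
    [-0.005, 0, 0, 0],
    [-0.006, 0, 0, 0],
    [-0.008, 0, 0, 0],
    [-0.008, 0, 0, 0]
  ]
}}

```text
time: 13.35
tool_pos: [538.0, -38.0, 13.6]
tcp_rot: [-1.571, -0.0, -1.358]
contact_force: [0.4, -4.2, 1.7]
grip_width: 71.7
```

Emit:
{"op": "arm_command", "data": {
  "deltas": [
    [-0.008, 0, 0, 0],
    [-0.008, 0, 0, 0],
    [-0.008, 0, 0, 0],
    [-0.008, 0, 0, 0],
    [-0.008, 0, 0, 0]
  ]
}}

```text
time: 13.85
tool_pos: [529.5, 1.1, 13.6]
tcp_rot: [-1.571, 0.0, -1.358]
contact_force: [-0.3, -5.3, 2.1]
grip_width: 71.7
```

```bash
cat > chk.py <<'E'
from h import *
x=np.load('pose.npy');o=bot.get_obs();t=toch(x,o['tool_pos']);c_,s_=np.cos(x[2]),np.sin(x[2]);F=o['contact_force']
print('t',o['time'],'tcp',t.round(1),'F',np.round([c_*F[0]+s_*F[1],-s_*F[0]+c_*F[1],F[2]],1),o['grip_width'])
p,c=cap('wrist');save(p,'wc.png');w=np.linalg.inv(c);K=p['camera_matrix'];g=cv2.cvtColor(p['img'],cv2.COLOR_RGB2GRAY).astype(float)
y=t[1]+70
r=int(proj(K,w,chute(x,[[-60,y,26]]))[0,1])
e=lambda th:[proj(K,w,chute(x,[[-41+29.7*np.cos(np.radians(160.3)+th)+q,y,44+29.7*np.sin(np.radians(160.3)+th)]]))[0,0].round(0) for q in(-6,6)]
print('bar pred',{th:e(th) for th in(0,.6,.8,1.,1.1,1.2)})
pr=g[r-1:r+2].mean(0);d=np.diff(pr);k=[(i,int(d[i])) for i in range(130,260) if abs(d[i])>22];print(k)
m=[m for m in vision.regions_of(p,'slide_box')[:1]]
hsv=cv2.cvtColor(p['img'],cv2.COLOR_RGB2HSV);gm=cv2.inRange(hsv,(45,90,20),(85,255,200))
n,l,st,ce=cv2.connectedComponentsWithStats(gm);i=1+np.argmax(st[1:,4]);b=st[i]
print('green bbox',b,[toch(x,ray(K,c,uv,42)).round(1) for uv in((b[0],b[1]+b[3]),(b[0]+b[2],b[1]),(b[0]+b[2]/2,b[1]+b[3]))])
E
python3 chk.py
```

```text
t 13.85 tcp [-29.9 -92.1] F [-1.4 -5.1  2.1] 71.65400745957795
bar pred {0: [np.float64(155.0), np.float64(183.0)], 0.6: [np.float64(165.0), np.float64(190.0)], 0.8: [np.float64(172.0), np.float64(196.0)], 1.0: [np.float64(181.0), np.float64(204.0)], 1.1: [np.float64(185.0), np.float64(208.0)], 1.2: [np.float64(190.0), np.float64(213.0)]}
[(180, -38), (181, -29), (204, 47), (216, 25), (220, 25), (225, -44), (227, 24), (239, -28), (241, 36), (248, -23)]
green bbox [351 172   3  39  51] [array([ 16.9, -66.2]), array([ 16.4, -45.8]), array([ 17.7, -66.2])]
```

Emit:
{"op": "arm_command", "data": {
  "deltas": [
    [-0.008, 0, 0, 0],
    [-0.008, 0, 0, 0],
    [-0.008, 0, 0, 0],
    [-0.008, 0, 0, 0],
    [-0.008, 0, 0, 0]
  ]
}}

```text
time: 14.45
tool_pos: [521.1, 40.1, 13.7]
tcp_rot: [-1.571, -0.0, -1.358]
contact_force: [1.2, -4.2, 1.8]
grip_width: 71.8
```

Emit:
{"op": "arm_command", "data": {
  "deltas": [
    [-0.008, 0, 0, 0],
    [-0.008, 0, 0, 0],
    [-0.008, 0, 0, 0],
    [-0.008, 0, 0, 0],
    [-0.008, 0, 0, 0]
  ]
}}

```text
time: 14.95
tool_pos: [512.6, 79.3, 13.6]
tcp_rot: [-1.571, 0.0, -1.358]
contact_force: [-0.7, -5.3, 2.6]
grip_width: 71.9
```

```bash
sed -i '/^hsv/,$d;/^m=/d' chk.py; echo "find(p,c,'slide_box',1)" >> chk.py; python3 chk.py
```

```text
t 14.95 tcp [-30.1 -12.1] F [-1.8 -5.   2.6] 71.8687121770489
bar pred {0: [np.float64(155.0), np.float64(183.0)], 0.6: [np.float64(165.0), np.float64(190.0)], 0.8: [np.float64(173.0), np.float64(196.0)], 1.0: [np.float64(181.0), np.float64(204.0)], 1.1: [np.float64(186.0), np.float64(209.0)], 1.2: [np.float64(191.0), np.float64(213.0)]}
[(145, 83), (180, -66), (202, -28), (203, 25), (204, 38), (210, 25), (211, 57), (224, -36), (225, -66), (239, -32), (240, 26), (241, 28), (246, -37), (249, -22)]
slide_box 0.72 [529. 139.  41.] [319. 154.]
```

Emit:
{"op": "arm_command", "data": {
  "deltas": [
    [-0.006, 0, 0, 0],
    [-0.006, 0, 0, 0],
    [-0.008, 0, 0, 0],
    [-0.01, 0, 0, 0],
    [-0.01, 0, 0, 0]
  ]
}}

```text
time: 15.55
tool_pos: [504.2, 118.3, 13.6]
tcp_rot: [-1.571, -0.0, -1.358]
contact_force: [0.7, -4.4, 2.8]
grip_width: 71.7
```

Emit:
{"op": "arm_command", "data": {
  "deltas": [
    [-0.01, 0, 0, 0],
    [-0.01, 0, 0, 0],
    [-0.008, 0, 0, 0],
    [-0.006, 0, 0, 0],
    [-0.006, 0, 0, 0]
  ]
}}

```text
time: 16.05
tool_pos: [495.8, 157.3, 13.6]
tcp_rot: [-1.571, -0.0, -1.358]
contact_force: [0.1, -5.3, 2.5]
grip_width: 71.8
```

Emit:
{"op": "arm_command", "data": {
  "deltas": [
    [-0.004, 0, 0, 0],
    [-0.003, 0, 0, 0],
    [0, 0, 0, 0]
  ]
}}

```text
time: 16.35
tool_pos: [494.3, 164.1, 13.6]
tcp_rot: [-1.571, 0.001, -1.358]
contact_force: [0.2, -2.4, 2.4]
grip_width: 71.5
```

```bash
echo "b=vision.find_in(p,'slide_box')[0]['xyz'];print('box chute',toch(x,(c@np.r_[b,1])[:3]).round(1))" >> chk.py; python3 chk.py
```

```text
t 16.35 tcp [-30.3  74.7] F [-0.3 -2.4  2.4] 71.51759877794352
bar pred {0: [np.float64(156.0), np.float64(184.0)], 0.6: [np.float64(166.0), np.float64(190.0)], 0.8: [np.float64(173.0), np.float64(197.0)], 1.0: [np.float64(182.0), np.float64(205.0)], 1.1: [np.float64(186.0), np.float64(209.0)], 1.2: [np.float64(191.0), np.float64(214.0)]}
[(205, -30), (235, -26), (236, -50), (237, -61), (238, -24), (240, 41), (241, 30), (246, -36)]
slide_box 0.66 [512. 224.  42.] [322. 154.]
box chute [ -0.3 130. ]
```

Emit:
{"op": "arm_command", "data": {
  "deltas": [
    [-0.002, 0, 0, 0],
    [-0.002, 0, 0, 0]
  ]
}}

```text
time: 16.7
tool_pos: [493.7, 167.2, 13.6]
tcp_rot: [-1.571, -0.0, -1.358]
contact_force: [0.9, -4.0, 2.4]
grip_width: 71.6
```

Emit:
{"op": "arm_command", "data": {
  "deltas": [
    [-0.001, 0, 0, 0],
    [-0.001, 0, 0, 0]
  ]
}}

```text
time: 16.9
tool_pos: [493.3, 169.0, 13.6]
tcp_rot: [-1.571, -0.001, -1.358]
contact_force: [1.4, -10.0, 3.2]
grip_width: 71.7
```

Emit:
{"op": "arm_command", "data": {
  "deltas": [
    [-0.001, 0, 0, 0],
    [-0.001, 0, 0, 0]
  ]
}}

```text
time: 17.1
tool_pos: [493.1, 169.3, 13.7]
tcp_rot: [-1.571, -0.003, -1.358]
contact_force: [1.7, -19.3, 4.6]
grip_width: 71.4
```

Force rose to 19 N at TCP y about 80, so the box is against the stop. I hold briefly, back off with the bar still pressed, then lift.

Emit:
{"op": "arm_command", "data": {
  "deltas": [
    [0, 0, 0, 0],
    [0, 0, 0, 0],
    [0.004, 0, 0, 0],
    [0.005, 0, 0, 0],
    [0, 0, 0, 0]
  ]
}}

```text
time: 17.6
tool_pos: [494.3, 162.8, 13.5]
tcp_rot: [-1.571, 0.001, -1.359]
contact_force: [-1.1, -0.5, 3.0]
grip_width: 71.7
```

Emit:
{"op": "arm_command", "data": {
  "deltas": [
    [0, -0.01, 0, 0],
    [0, -0.02, 0, 0],
    [0, -0.03, 0, 0],
    [0, -0.045, 0, 0],
    [0, -0.045, 0, 0]
  ]
}}

```text
time: 18.1
tool_pos: [494.4, 162.9, 165.5]
tcp_rot: [-1.571, -0.0, -1.358]
contact_force: [1.2, 0.5, -0.2]
grip_width: 71.5
```

Emit:
{"op": "arm_command", "data": {
  "deltas": [
    [0, -0.04, 0, 0],
    [0, 0, 0, 0],
    [0, 0, 0, 0],
    [0, 0, 0, 0],
    [0, 0, 0, 0]
  ]
}}

```text
time: 18.6
tool_pos: [493.9, 162.5, 202.1]
tcp_rot: [-1.574, 0.0, -1.358]
contact_force: [-0.2, -0.4, 0.6]
grip_width: 71.5
```

```bash
python3 chk.py; python3 - <<'E'
import cv2
cv2.imwrite('pics/v12.png',cv2.resize(cv2.imread('pics/wc.png'),(800,600),interpolation=cv2.INTER_CUBIC))
E
```

```text
t 18.6 tcp [-31.1  73.2] F [-0.3 -0.3  0.6] 71.45423340236951
bar pred {0: [np.float64(216.0), np.float64(228.0)], 0.6: [np.float64(217.0), np.float64(229.0)], 0.8: [np.float64(220.0), np.float64(231.0)], 1.0: [np.float64(223.0), np.float64(234.0)], 1.1: [np.float64(225.0), np.float64(236.0)], 1.2: [np.float64(227.0), np.float64(238.0)]}
[(150, -24), (155, 27), (156, 34), (157, 32), (205, -29), (207, 35), (236, -28), (249, -65), (250, -57), (251, 26)]
slide_box 0.67 [510. 229.  42.] [287. 115.]
box chute [ -1.5 134.7]
```

View pics/v12.png

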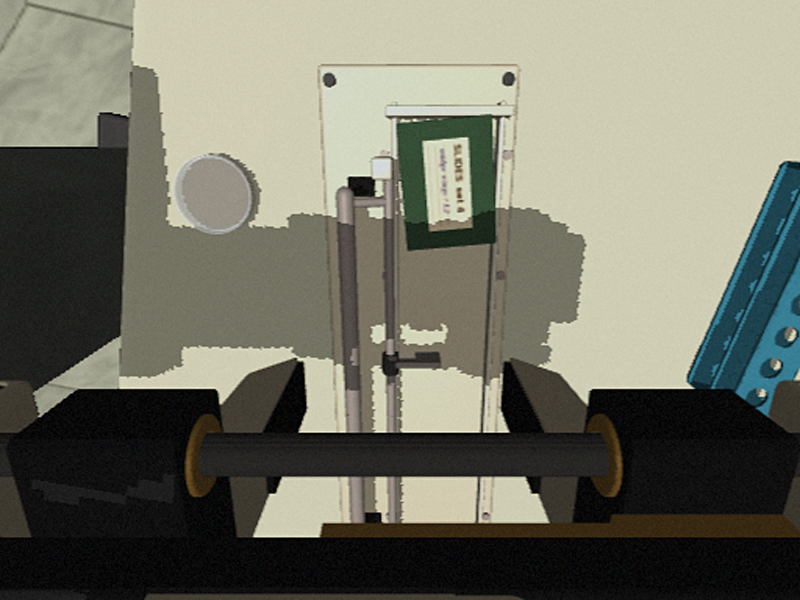

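The box is at the end stop, with top corners (398,124), (490,116), (495,242), (407,249), slightly yawed between the rails. The leaf, with collar at (390,362) and tip at (440,358), lies flat as before, and the petri dish stands undisturbed. I check box and leaf numerically, and the bystanders too.

```bash
python3 - <<'E'
from h import *
x=np.load('pose.npy');p,c=cap('wrist');K=p['camera_matrix'];w=np.linalg.inv(c)
B=[toch(x,ray(K,c,np.array(u)/1.5625,42)) for u in((398,124),(490,116),(407,249),(495,242))];print(np.round(B,1).tolist(),np.mean(B,0).round(1))
print('leaf tip shut pred',(proj(K,w,chute(x,[[-3,0,30],[-41,0,50]]))*1.5625).round().tolist())
for y in(60,90):
  r=int(proj(K,w,chute(x,[[-60,y,50]]))[0,1]);g=cv2.cvtColor(p['img'],cv2.COLOR_RGB2GRAY).astype(float)
  for th in(0,.3,1):
    a=np.radians(160.3)+th;print(th,proj(K,w,chute(x,[[-41+29.7*np.cos(a)+q,y,44+29.7*np.sin(a)] for q in(-6,6)])).round(1)[:,0])
  d=np.diff(g[r-1:r+2].mean(0));print([(i,int(d[i])) for i in range(205,262) if abs(d[i])>15])
for n in('scene','side'):
  s,c=cap(n)
  for k in('vial','dropper_bottle','petri_dish','slide_box'):find(s,c,k,1 if k!='slide_box' else 3)
print(bot.get_obs()['contact_force'],bot.get_obs()['time'])
E
```

```text
[[-35.1, 170.2], [24.9, 175.2], [-28.8, 87.0], [33.2, 92.2]] [ -1.4 131.2]
leaf tip shut pred [[439.0, 355.0], [390.0, 366.0]]
0 [218.3 229.3]
0.3 [217.8 228.4]
1 [225.  235.2]
[(216, -28), (227, 37), (228, 19), (244, -25), (245, -27), (251, 32)]
0 [217.3 228.5]
0.3 [216.7 227.7]
1 [224.2 234.6]
[(214, -21), (215, -30), (226, 38), (227, 22), (244, -34), (245, -24), (251, 29), (258, -28), (259, -44)]
vial 0.47 [757. -72.  27.] [315. 174.]
dropper_bottle 0.74 [ 732. -222.   44.] [355. 191.]
petri_dish 0.49 [341. 175.  12.] [161. 218.]
slide_box 0.84 [ 484. -265.   26.] [323. 250.]
slide_box 0.78 [513. 214.  41.] [192. 176.]
slide_box 0.67 [ 623. -244.   28.] [343. 218.]
vial 0.65 [761. -81.  33.] [336. 220.]
dropper_bottle 0.7 [ 744. -220.   49.] [345. 247.]
petri_dish 0.64 [344. 168.  13.] [174. 188.]
slide_box 0.82 [ 506. -264.   30.] [242. 271.]
slide_box 0.8 [512. 197.  43.] [231. 173.]
slide_box 0.72 [ 623. -252.   26.] [295. 266.]
[-0.38529437  0.58986858  0.39148308] 19.3
```

```bash
python3 -c "
from plant import job
print(job.close_job())"
```

```text
the job is handed in; nothing more can be done
None
```

I pushed the slide box through the held-open gate to the end stop, released the bar so the gate closed behind the box, and handed the job in. The clock read about 19.3 s of the 48 s allowed; no verdict is reported.

**How it went**
- The first press on the bar failed. The tips are wedge-shaped and end about 20 to 25 mm short of the stated position, so one slipped between bar and shaft (about 20 N sideways). I lifted clear, moved outward and pressed again.
- While I pushed, the gate measured about 1.0 rad at three checks (box at about y −106, −40 and +40 mm), with a steady 2–3 N on the bar. At the stop that image check was unclear, but the 2–4 N on the bar continued.
- The box met the stop with a force rise to 19 N, a little more than intended.

**Last checks**
- **Box:** it lies at chute x = −1.4, y = 131 mm, inside the limits. It is turned about 5° between the rails. I did not measure its tilt and height separately.
- **Gate:** the leaf tip is within about 3 pixels of its predicted shut position in the wrist picture.
- **Bystanders:** the petri dish, vial and dropper bottle are within about 5 mm of where they were first detected.
- **Robot:** the arm is clear, about 190 mm above its pushing height, with no contact force.

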